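# Load a brittle plaster mould on its carrier tile and slide it onto the chill plate

### The arm

A 6-joint arm with a two-finger parallel gripper is mounted at the origin on the work surface. World frame = base frame: x ahead of the robot, y to its left, z up, the work surface at z = 0. Lengths are in m, angles in rad, forces in N, time in s.
With the tool pointing down it reaches from about 0.35 to 0.725 m from the base axis. Payload 6 kg.
Tool frame: the origin (TCP) lies midway between the tips of the shut fingers; the grasp point (between the pads) lies 19 mm behind it; z points along the fingers, y is the line along which they close (so a half turn about z gives the same grasp; the last joint's range is limited). The gripper opens to 85 mm and grips with 20 to 120 N. Pads are 22 mm wide; open, the fingers measure 114 mm over their backs; the gripper's body (76 mm by 85 mm) begins 54 mm behind the grasp point. The pads swing forward as they close: fully open they stand 13 mm farther back than shut.
Start: joints at [1.454, 0.04, 0.085, 0, -1.615, -0.334], TCP at [0.261, 0.54, 0.208] pointing down, gripper open.
Joint ranges: [-2.56, 2.56], [-1.29, 2.01], [-1.08, 1.49], [-3.29, 1.98], [-2.81, -0.18], [-2.99, 2.99]. Speed limits (rad/s): [2.57, 2.57, 3.01, 3.14, 3.14, 3.14].

### API

Orientations are given as a rotation vector (axis times angle).
In Python, from plant import status, viewer, manip gives the robot as it stands.
- The arm moves only by the tool move_arm, never from a script. Its argument "series" is a list of rows, each an object of numbers: "x", "y", "z": the shift along the tool's x, y, z in units of 15 cm (1.0 is 15 cm); "ax", "ay", "az": the turn, a rotation vector about the tool's x, y, z in units of 60 degrees (1.0 is 60 degrees); "claw": the finger opening in mm, from 0 to 85.4. In form: [{"x": .., "y": .., "z": .., "ax": .., "ay": .., "az": .., "claw": ..}, ...]. A call has 1 to 10 rows; each row is the pose to reach, as a shift and turn from the pose commanded when the call began, along the tool's axes at that moment; what a row does not reach only later rows make up. A row lasts 1/12 s, in which the tool goes at most 41.7 mm and 7.16 degrees, less where a joint would pass 70% of its speed; a pose out of reach is approached as far as the arm can. A call with a number of a shift or a turn outside -1 to 1 is refused whole. A call with a gripper value outside its range is refused whole. The fingers move at their own pace and stop on an object; "squeeze" is the grip in N (left out, the last holds). Time passes only in rows, so rows that repeat a pose let the fingers close. It gives the time, the measured TCP pose, the force, the opening and the grip force at its end, in the units of the state.
- status.get_state(): the state, without advancing time (a new reading comes with each control period).
- viewer.read_camera(name): name is "side" or "top" or "wrist"; returns (picture, depth): 480x640x3 uint8, red, green, blue; 480x640 float32, m along the optical axis (not along the pixel's ray), 0 where there is no reading.
- viewer.camera_params(name): a dict with "intrinsics" (3x3 intrinsics, pixels), "distortion" ([k1, k2, p1, p2, k3] as OpenCV has them; the pictures are not rectified), "R" (3x3) and "t" (3): a world point X has camera coordinates R X + t; the wrist camera has in their place "T_tool_cam" (4x4, takes a point from camera to tool coordinates, whose origin is the TCP and whose axes are the flange's). Camera axes: x right, y down, z forward; pixel columns grow to the right and rows downward; lengths in m; the calibration is good to about 2 mm. A picture is of the moment at which its call begins: read the wrist's pose just before it. camera_params takes no time and is no camera call.
- manip.finish_job(): hands the job in; it is judged then, once.
The state is a dict: "time_s": time; "joint_pos": joint angles; "joint_velocities": joint speeds; "joint_efforts": joint torques, N m; "tool_pos": TCP position; "eef_rot": TCP orientation; "wrist_force": force on the tool from outside, world axes, zero at the start; "moment": the same for the moment, N m; "width": opening from 0.0 (shut) to 1.0 (fully open); "finger_force": force on a finger pad.
Only numpy, scipy, OpenCV 4.12 (cv2) and the standard library are available. Lean on these libraries where they do the work, as an engineer would, in place of code of your own. Each camera call takes 0.05 s, during which the arm holds its last target. There are 200 camera calls.

### The job

Stand the taller of the two off-white plaster moulds upright on the ring marked at one end of the grey carrier tile; then slide the loaded tile flat across the bench, without lifting it, until it lies wholly on the thin aluminium plate, its long side along the plate's. Mould and tile are brittle: grip and push each of them lightly, never with more than 40 N, and set the mould down softly instead of dropping it. Leave the low mould, the box with the clear lid, the round tin and the file between the moulds where they are.

Things in the scene. Friction and masses are not known exactly. Their poses are not given: they have to be found in the camera images.
- tall_mould: the taller off-white plaster casting mould, an upright solid cylinder 54 mm in diameter and 85 mm tall, about 0.23 kg, with a small grey pouring hole in its top. Origin at the centre of its underside, z up its axis.
- low_mould: the lower off-white plaster mould, not to be moved: an upright cylinder 64 mm in diameter and 48 mm tall. Origin at the centre of its underside. The two moulds may have changed places.
- tile: the carrier tile, a loose flat grey ceramic slab 66 mm wide (its x), 200 mm long (its y) and 16 mm thick, about 0.36 kg, lying on the bench with its long side roughly across in front of the robot (along world y), to the left or the right of the plate. Origin at the centre of its underside, z up.
- tile_spot (a point): centre of the thin dark ring, 59 mm in diameter, marked on the tile's top face (16 mm above its underside) at its -y end: 58 mm from the tile's middle. The mould stands here.
- tile_grip (a point): middle of the bare end of the tile, on its top face, 75 mm from the tile's middle towards +y: room to pinch the tile across its 66 mm width.
- chill_plate: the target: a bare aluminium sheet 106 mm wide (its x) and 240 mm long (its y), under 1 mm thick, fixed on the bench, so that the tile slides onto it without a step. Origin at its centre, at bench height.
- stone_box: bystander: white box with a clear lid, 79 x 66 mm and 42 mm high. Origin at the centre of its underside.
- wax_tin: bystander: flat round brass tin, 72 mm in diameter, 24 mm high. Origin at the centre of its underside.
- flat_file: bystander: file with a wooden handle, 190 mm long, 14 mm wide, 12 mm high, lying along its x between the moulds. Origin near its middle, on the bench.
Things that resemble listed ones, but are neither listed nor needed, are in the scene too. Leave any pink look-alike of the tile alone.

How it is judged:
On the way, in this order (a step that is already met when the one before it is completed fails the run):
1. the tall mould stands on the ring of the tile, let go, while the tile is still about where it lay (horizontal distance between tall_mould and tile_spot below 0.018 m and z of tall_mould in the frame of tile between 0.012 and 0.021 m and angle between tall_mould's own z axis and vertical below 0.1 rad and distance of tile from where it was at the start of the episode below 0.05 m and contact force between tall_mould and the fingers below 0.1 N), for 0.2 s.
2. the loaded tile lies on the aluminium plate (horizontal distance between tall_mould and tile_spot below 0.018 m and z of tall_mould in the frame of tile between 0.012 and 0.021 m and angle between tall_mould's own z axis and vertical below 0.1 rad and x of tile in the frame of chill_plate between -0.022 and 0.022 m and y of tile in the frame of chill_plate between -0.022 and 0.022 m and angle between the y axis of tile and the y axis of chill_plate, either way round below 0.16 rad), for 0.2 s.
At the end, for the whole second after the job is handed in: The tile lies flat on the aluminium plate, its centre within 22 mm of the plate's centre along each plate axis and its long side within 0.16 rad of the plate's; the tall mould stands upright on it, its axis within 18 mm of the ring's centre; both released and at rest (all of step 2 and height (world z) of tile below 0.003 m and linear speed of each of tile, tall_mould below 0.01 m/s); the robot touches nothing.
It fails at once if the mould or the tile is crushed: a force of over 95 N on either from the gripper (both fingers added, so about 47 N a finger) (contact force between any of tall_mould, tile and the arm above 95 N or contact force between any of tall_mould, tile and the fingers above 95 N).
It fails at once if the mould is dropped or pressed onto the tile with over 40 N (contact force between tall_mould and tile above 40 N).
It fails at once if the mould tips over 0.35 rad (angle between tall_mould's own z axis and vertical above 0.35 rad).
It fails at once if the tile is lifted over 10 mm or tilted over 0.1 rad instead of slid (height (world z) of tile above 0.01 m or angle between tile's own z axis and vertical above 0.1 rad).
It fails at once if the low mould, the box, the tin or the file is moved by over 20 mm (distance of any of low_mould, stone_box, wax_tin, flat_file from where it was at the start of the episode above 0.02 m).
It also fails if it takes over 58 s, if anything falls off the work surface, if the arm or the gripper's body presses on something with over 40 N, if the wrist force passes 120 N, or if a joint passes its speed limit or range.

## Working session

There is one attempt and no reset: what is moved stays moved. The work goes in short steps, Python scripts to look and compute and a tool call to move; the robot and the scene stay as the last step left them, time stands still between calls to the robot, and variables do not carry over. Pictures are saved under pics/ and viewed, at most 10 in all, crops included, and the job is handed in when it is done.

Besides the shell and the picture viewer there is one more tool, called after "Call:" in YAML: its name, and indented under it one key for each argument. move_arm: Moves the arm, as the interface text tells. Its arguments: {"type":"object","properties":{"series":{"type":"array"},"squeeze":{"type":"number"}},"required":["series"]}

```bash
ls; mkdir -p pics; cat > h.py <<'E'
import numpy as np, cv2
from plant import status, viewer, manip
from scipy.spatial.transform import Rotation as Ro
def ray(name,px,z):
    p=viewer.camera_params(name);K=np.array(p["intrinsics"]);d=np.array(p["distortion"])
    u=cv2.undistortPoints(np.array(px,float).reshape(-1,1,2),K,d).reshape(-1,2)
    v=np.c_[u,np.ones(len(u))]
    if "R" in p: R=np.array(p["R"]).T; o=-R@np.array(p["t"])
    else:
        s=status.get_state();T=np.array(p["T_tool_cam"]);Rt=Ro.from_rotvec(s["eef_rot"]).as_matrix()
        R=Rt@T[:3,:3]; o=Rt@T[:3,3]+np.array(s["tool_pos"])
    w=v@R.T
    return o+w*((z-o[2])/w[:,2])[:,None]
E
python3 - <<'E'
from h import *
print(status.get_state())
for n in ("top","side"):
    a,d=viewer.read_camera(n);cv2.imwrite(f"pics/{n}0.png",a[:,:,::-1]);np.save(n+"0.npy",d);np.save(n+"0c.npy",a)
    p=viewer.camera_params(n);print(n,-np.array(p["R"]).T@np.array(p["t"]))
E
```

```text
pics
{'time_s': 0.0, 'joint_pos': array([ 1.45372815e+00,  4.08376376e-02,  8.37900897e-02, -4.74645578e-04,
       -1.61552994e+00, -3.33706643e-01]), 'joint_velocities': array([ 0.00048917,  0.0004985 ,  0.00101732, -0.00033973,  0.0001032 ,
        0.00048953]), 'joint_efforts': array([-2.74574450e-05, -3.68178034e+01,  3.47426462e+01,  6.93264171e+00,
       -5.16386135e-03,  5.15891671e-06]), 'tool_pos': array([0.26115584, 0.53975402, 0.20705073]), 'eef_rot': array([ 3.06036560e+00, -7.01656636e-01, -4.37767565e-04]), 'wrist_force': array([-0.30539933, -0.61280718, -0.09964082]), 'moment': array([ 0.02850081, -0.00547427,  0.01081085]), 'finger_force': 0.0, 'width': 0.9983106342469145}
top [ 0.36110755 -0.10735603  1.32875295]
side [ 0.19624326 -1.08684109  0.64012213]
```

View pics/top0.png

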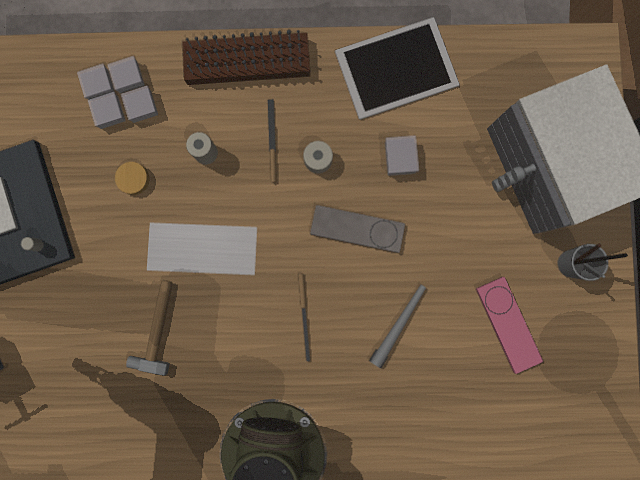

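View pics/side0.png

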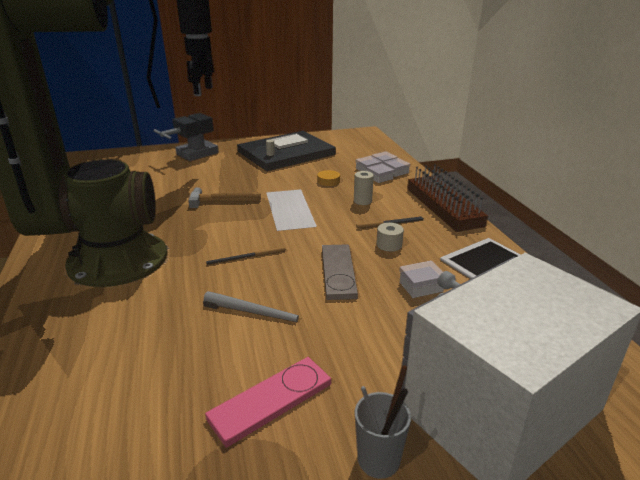

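Top view:
- **Moulds:** (199,145) is tall in the side view at (364,188). (318,155) is squat in the side view at (390,237).
- **Tile:** grey at (357,229), ring at (384,234). The pink look-alike at (510,325) is left alone.
- **Plate:** (202,248).
- **File:** (272,140).

Next I measure these and check them against the given sizes.

```bash
python3 - <<'E'
from h import *
a=np.load("top0c.npy");d=np.load("top0.npy")
hsv=cv2.cvtColor(a,cv2.COLOR_RGB2HSV)
sat=hsv[:,:,1]
def comp(mask,seed,r):
    x0,y0=seed;m=np.zeros_like(mask);m[y0-r:y0+r,x0-r:x0+r]=mask[y0-r:y0+r,x0-r:x0+r]
    n,l,st,c=cv2.connectedComponentsWithStats(m);k=1+np.argmax(st[1:,4]);return (l==k).astype(np.uint8)
low=((sat<60)&(hsv[:,:,2]>50)).astype(np.uint8)
for n,s,r,z in(("tile",(357,229),60,.016),("plate",(202,248),65,0.0)):
    m=comp(low,s,r);c=max(cv2.findContours(m,0,2)[0],key=cv2.contourArea)
    w=ray("top",c.reshape(-1,2),z)
    rc=cv2.minAreaRect((w[:,:2]*1000).astype(np.float32));print(n,rc,(cv2.boxPoints(rc)).round().tolist(), d[s[1],s[0]])
for n,s,z in(("tall",(199,145),.085),("low",(318,155),.048)):
    m=comp(low&(hsv[:,:,2]>120).astype(np.uint8),s,22);c=max(cv2.findContours(m,0,2)[0],key=cv2.contourArea)
    w=ray("top",c.reshape(-1,2),z);print(n,cv2.minEnclosingCircle((w[:,:2]*1000).astype(np.float32)),1.3287-d[s[1]-6:s[1]+7:3,s[0]])
g=cv2.cvtColor(a,cv2.COLOR_RGB2GRAY)
print("ring px",ray("top",[[384,234]],.016), "hole",ray("top",[[199,145]],.085),"file ends",ray("top",[[271,100],[274,182]],.01),"tin",ray("top",[[131,178]],.024))
E
python3 -c "
import cv2
a=cv2.imread('pics/top0.png')[90:290,110:430];b=cv2.resize(a,None,fx=2.5,fy=2.5,interpolation=2);cv2.imwrite('pics/crop.png',b)"
```

```text
tile ((482.81793212890625, -190.84405517578125), (199.4917755126953, 66.73628997802734), 77.27523803710938) [[428.0, -281.0], [493.0, -295.0], [537.0, -101.0], [472.0, -86.0]] 1.3140967
plate ((445.274658203125, 153.3563232421875), (240.7371826171875, 107.76902770996094), 86.78137969970703) [[385.0, 36.0], [492.0, 30.0], [506.0, 271.0], [398.0, 277.0]] 1.332223
tall ((659.96533203125, 144.2724609375), 26.05266761779785) [0.06057012 0.0619117  0.0586648  0.06398344 0.0612905 ]
low ((640.6689453125, -106.91458892822266), 30.870864868164062) [0.02813017 0.02583706 0.02572799 0.02568138 0.03135574]
ring px [[ 0.46962986 -0.24903337  0.016     ]] hole [[0.65749295 0.14229993 0.085     ]] file ends [[ 0.77498302 -0.00425118  0.01      ]
 [ 0.5891005  -0.00949671  0.01      ]] tin [[0.60097477 0.30502702 0.024     ]]
```

View pics/crop.png

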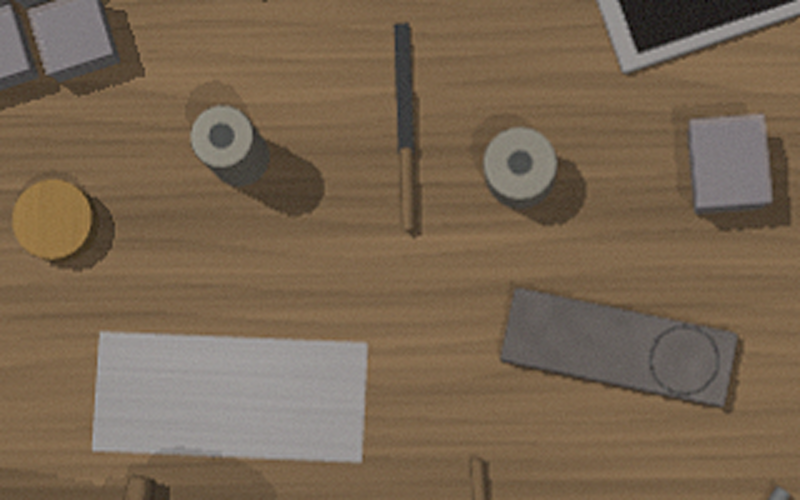

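The crop confirms it: two pale moulds with grey holes, where the left one at (199,145) is the tall one, with top radius 26 mm and a long shadow. The tile measures 199×67 mm and its ring end points to −y. The plate measures 241×108 mm. All sizes agree with the description, so I start moving.

```bash
cat >> h.py <<'E'
def to(x,y,z,yaw):
    s=status.get_state();R=Ro.from_rotvec(s["eef_rot"]).as_matrix();p=np.array(s["tool_pos"])
    c,q=np.cos(yaw),np.sin(yaw);T=np.array([[c,q,0],[q,-c,0],[0,0,-1]])
    print("t",s["time_s"],"pos",p.round(4),"yaw",np.degrees(np.arctan2(R[1,0],R[0,0])).round(2),"W",round(s["width"],3),"F",s["wrist_force"].round(1),s["finger_force"],"j6",s["joint_pos"][5])
    print("xyz",(R.T@(np.array([x,y,z])-p)/.15).round(4),"a",(Ro.from_matrix(R.T@T).as_rotvec()/(np.pi/3)).round(4))
E
python3 -c "
from h import *
to(.660,.144,.207,np.radians(-102.7))"
```

```text
t 0.1 pos [0.2612 0.5398 0.2072] yaw -25.83 W 1.0 F [0.3 0.2 0. ] 0.0 j6 -0.3337225401325872
xyz [3.5428e+00 1.2167e+00 3.3000e-03] a [ 1.2000e-03 -1.1000e-03  1.2812e+00]
```

Call:
move_arm:
  series:
    - {"x": 1,"y": 0.3,"az": 1,"claw": 85}
    - {"x": 1,"y": 0.3,"az": 1,"claw": 85}
    - {"x": 1,"y": 0.3,"az": 1,"claw": 85}
    - {"x": 1,"y": 0.3,"az": 1,"claw": 85}
    - {"x": 1,"y": 0.3,"az": 1,"claw": 85}
    - {"x": 1,"y": 0.3,"az": 1,"claw": 85}
    - {"x": 1,"y": 0.3,"az": 1,"claw": 85}
    - {"x": 1,"y": 0.3,"az": 1,"claw": 85}
    - {"x": 1,"y": 0.3,"az": 1,"claw": 85}
    - {"x": 1,"y": 0.3,"az": 1,"claw": 85}
  squeeze: 25

```text
validation failed for argument at $.se...
```

```bash
python3 -c "
from h import *
to(.660,.144,.207,np.radians(-102.7))"
```

```text
t 0.1 pos [0.2612 0.5398 0.2072] yaw -25.83 W 1.0 F [0.3 0.2 0. ] 0.0 j6 -0.3337225401325872
xyz [3.5428e+00 1.2167e+00 3.3000e-03] a [ 1.2000e-03 -1.1000e-03  1.2812e+00]
```

The call was refused. I'll retry with every key given.

Call:
move_arm:
  series:
    - {"x": 0.9,"y": 0.3,"z": 0.0,"ax": 0.0,"ay": 0.0,"az": 0.5,"claw": 85.0}
    - {"x": 0.9,"y": 0.3,"z": 0.0,"ax": 0.0,"ay": 0.0,"az": 0.5,"claw": 85.0}
    - {"x": 0.9,"y": 0.3,"z": 0.0,"ax": 0.0,"ay": 0.0,"az": 0.5,"claw": 85.0}
    - {"x": 0.9,"y": 0.3,"z": 0.0,"ax": 0.0,"ay": 0.0,"az": 0.5,"claw": 85.0}
    - {"x": 0.9,"y": 0.3,"z": 0.0,"ax": 0.0,"ay": 0.0,"az": 0.5,"claw": 85.0}
  squeeze: 25

```text
time_s: 0.52
tool_pos: [0.3656, 0.4381, 0.2082]
eef_rot: [2.768, -1.485, 0.001]
wrist_force: [-0.6, -0.0, -1.0]
width: 0.997
finger_force: 0.0
```

```bash
python3 -c "
from h import *
to(.660,.144,.207,np.radians(-102.7))"
```

```text
t 0.5167 pos [0.3656 0.4381 0.2082] yaw -56.41 W 0.997 F [-0.6 -0.  -1. ] 0.0 j6 -0.6409792443096829
xyz [ 2.719  -0.5501  0.0097] a [-3.000e-04 -5.000e-04  7.715e-01]
```

Call:
move_arm:
  series:
    - {"x": 0.99,"y": -0.2,"z": 0.0,"ax": 0.0,"ay": 0.0,"az": 0.77,"claw": 85.0}
    - {"x": 0.99,"y": -0.2,"z": 0.0,"ax": 0.0,"ay": 0.0,"az": 0.77,"claw": 85.0}
    - {"x": 0.99,"y": -0.2,"z": 0.0,"ax": 0.0,"ay": 0.0,"az": 0.77,"claw": 85.0}
    - {"x": 0.99,"y": -0.2,"z": 0.0,"ax": 0.0,"ay": 0.0,"az": 0.77,"claw": 85.0}
    - {"x": 0.99,"y": -0.2,"z": 0.0,"ax": 0.0,"ay": 0.0,"az": 0.77,"claw": 85.0}
    - {"x": 0.99,"y": -0.2,"z": 0.0,"ax": 0.0,"ay": 0.0,"az": 0.77,"claw": 85.0}
    - {"x": 0.99,"y": -0.2,"z": 0.0,"ax": 0.0,"ay": 0.0,"az": 0.77,"claw": 85.0}
  squeeze: 25

```text
time_s: 1.1
tool_pos: [0.4716, 0.3344, 0.2074]
eef_rot: [1.968, -2.448, -0.0]
wrist_force: [-0.0, -0.1, -0.7]
width: 0.998
finger_force: 0.0
```

```bash
python3 -c "
from h import *
to(.660,.144,.207,np.radians(-102.7))"
```

```text
t 1.1 pos [0.4716 0.3344 0.2074] yaw -102.41 W 0.998 F [-0.  -0.1 -0.7] 0.0 j6 -1.179986774187779
xyz [ 0.9698 -1.4994  0.0026] a [ 0.0007 -0.0008  0.0048]
```

Call:
move_arm:
  series:
    - {"x": 0.48,"y": -0.75,"z": 0.0,"ax": 0.0,"ay": 0.0,"az": 0.0,"claw": 85.0}
    - {"x": 0.48,"y": -0.75,"z": 0.0,"ax": 0.0,"ay": 0.0,"az": 0.0,"claw": 85.0}
    - {"x": 0.48,"y": -0.75,"z": 0.0,"ax": 0.0,"ay": 0.0,"az": 0.0,"claw": 85.0}
    - {"x": 0.48,"y": -0.75,"z": 0.0,"ax": 0.0,"ay": 0.0,"az": 0.0,"claw": 85.0}
  squeeze: 25

```text
time_s: 1.43
tool_pos: [0.5689, 0.2374, 0.207]
eef_rot: [1.972, -2.443, 0.001]
wrist_force: [-0.7, 1.1, -0.6]
width: 0.995
finger_force: 0.0
```

Call:
move_arm:
  series:
    - {"x": 0.49,"y": -0.75,"z": 0.0,"ax": 0.0,"ay": 0.0,"az": 0.0,"claw": 85.0}
    - {"x": 0.49,"y": -0.75,"z": 0.0,"ax": 0.0,"ay": 0.0,"az": 0.0,"claw": 85.0}
    - {"x": 0.49,"y": -0.75,"z": 0.0,"ax": 0.0,"ay": 0.0,"az": 0.0,"claw": 85.0}
    - {"x": 0.49,"y": -0.75,"z": 0.0,"ax": 0.0,"ay": 0.0,"az": 0.0,"claw": 85.0}
    - {"x": 0.49,"y": -0.75,"z": 0.0,"ax": 0.0,"ay": 0.0,"az": 0.0,"claw": 85.0}
  squeeze: 25

```text
time_s: 1.85
tool_pos: [0.6625, 0.1432, 0.206]
eef_rot: [1.971, -2.443, -0.001]
wrist_force: [-0.9, 1.3, -0.1]
width: 0.998
finger_force: 0.0
```

```bash
python3 - <<'E'
from h import *
to(.660,.144,.036,np.radians(-102.7))
a,d=viewer.read_camera("wrist");cv2.imwrite("pics/w1.png",a[:,:,::-1])
h=cv2.cvtColor(a,cv2.COLOR_RGB2HSV)
m=((h[:,:,1]<60)&(h[:,:,2]>120)).astype(np.uint8)
for c in cv2.findContours(m,0,2)[0]:
    if cv2.contourArea(c)>1500:
        w=ray("wrist",c.reshape(-1,2),.085);print(cv2.contourArea(c),cv2.boundingRect(c),cv2.minEnclosingCircle((w[:,:2]*1000).astype(np.float32)))
E
```

```text
t 1.85 pos [0.6625 0.1432 0.206 ] yaw -102.21 W 0.998 F [-0.9  1.3 -0.1] 0.0 j6 -0.7200904057251061
xyz [-0.0038  0.0145  1.1334] a [ 0.0022 -0.0019  0.0082]
1693.0 (246, 388, 71, 43) ((737.037353515625, 319.02783203125), 34.49872970581055)
2542.0 (216, 332, 74, 63) ((748.1712646484375, 256.1048889160156), 34.577476501464844)
3157.5 (291, 195, 67, 63) ((658.865478515625, 144.7959747314453), 26.090490341186523)
24143.0 (478, 35, 111, 252) ((490.0994567871094, 133.35592651367188), 100.60053253173828)
```

View pics/w1.png

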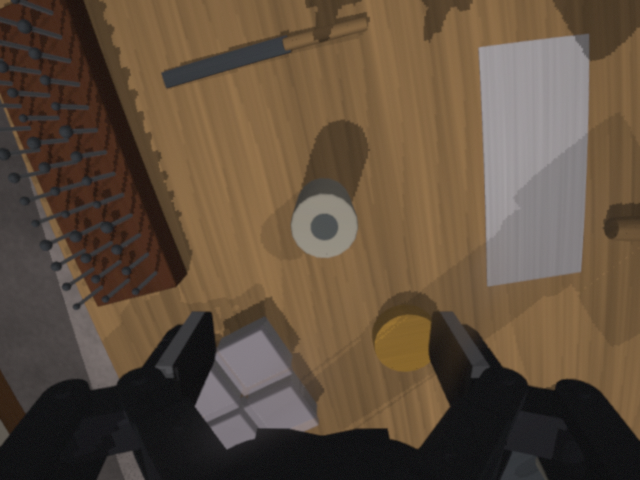

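The wrist view shows the tall mould at (324,226), and its ray gives (0.659, 0.145), agreeing with the top view. The space around it is clear for the fingers, so I go down.

Call:
move_arm:
  series:
    - {"x": 0.0,"y": 0.025,"z": 0.2,"ax": 0.0,"ay": 0.0,"az": 0.008,"claw": 85.0}
    - {"x": 0.0,"y": 0.025,"z": 0.4,"ax": 0.0,"ay": 0.0,"az": 0.008,"claw": 85.0}
    - {"x": 0.0,"y": 0.025,"z": 0.6,"ax": 0.0,"ay": 0.0,"az": 0.008,"claw": 85.0}
    - {"x": 0.0,"y": 0.025,"z": 0.75,"ax": 0.0,"ay": 0.0,"az": 0.008,"claw": 85.0}
    - {"x": 0.0,"y": 0.025,"z": 0.75,"ax": 0.0,"ay": 0.0,"az": 0.008,"claw": 85.0}
  squeeze: 25

```text
time_s: 2.32
tool_pos: [0.6537, 0.1472, 0.0889]
eef_rot: [1.963, -2.442, -0.007]
wrist_force: [-0.2, -0.6, -1.3]
width: 0.995
finger_force: 0.0
```

Call:
move_arm:
  series:
    - {"x": 0.0,"y": 0.0,"z": 0.1,"ax": 0.0,"ay": 0.0,"az": 0.0,"claw": 85.0}
    - {"x": 0.0,"y": 0.0,"z": 0.2,"ax": 0.0,"ay": 0.0,"az": 0.0,"claw": 85.0}
    - {"x": 0.0,"y": 0.0,"z": 0.3,"ax": 0.0,"ay": 0.0,"az": 0.0,"claw": 85.0}
    - {"x": 0.0,"y": 0.0,"z": 0.38,"ax": 0.0,"ay": 0.0,"az": 0.0,"claw": 85.0}
    - {"x": 0.0,"y": 0.0,"z": 0.38,"ax": 0.0,"ay": 0.0,"az": 0.0,"claw": 85.0}
    - {"x": 0.0,"y": 0.0,"z": 0.38,"ax": 0.0,"ay": 0.0,"az": 0.0,"claw": 85.0}
  squeeze: 25

```text
time_s: 2.82
tool_pos: [0.6575, 0.1467, 0.0392]
eef_rot: [1.967, -2.449, 0.001]
wrist_force: [0.2, 0.1, -0.0]
width: 0.995
finger_force: 0.0
```

```bash
python3 - <<'E'
from h import *
to(.659,.1445,.036,np.radians(-102.7))
E
```

```text
t 2.8167 pos [0.6575 0.1467 0.0392] yaw -102.45 W 0.995 F [ 0.2  0.1 -0. ] 0.0 j6 -0.7333457815146656
xyz [ 0.0125 -0.0131  0.0215] a [-0.0002 -0.0005  0.0041]
```

Call:
move_arm:
  series:
    - {"x": 0.012,"y": -0.012,"z": 0.02,"ax": 0.0,"ay": 0.0,"az": 0.0,"claw": 72.0}
    - {"x": 0.012,"y": -0.012,"z": 0.02,"ax": 0.0,"ay": 0.0,"az": 0.0,"claw": 64.0}
    - {"x": 0.012,"y": -0.012,"z": 0.02,"ax": 0.0,"ay": 0.0,"az": 0.0,"claw": 59.0}
    - {"x": 0.012,"y": -0.012,"z": 0.02,"ax": 0.0,"ay": 0.0,"az": 0.0,"claw": 56.0}
    - {"x": 0.012,"y": -0.012,"z": 0.02,"ax": 0.0,"ay": 0.0,"az": 0.0,"claw": 54.0}
    - {"x": 0.012,"y": -0.012,"z": 0.02,"ax": 0.0,"ay": 0.0,"az": 0.0,"claw": 52.0}
    - {"x": 0.012,"y": -0.012,"z": 0.02,"ax": 0.0,"ay": 0.0,"az": 0.0,"claw": 48.0}
    - {"x": 0.012,"y": -0.012,"z": 0.02,"ax": 0.0,"ay": 0.0,"az": 0.0,"claw": 48.0}
    - {"x": 0.012,"y": -0.012,"z": 0.02,"ax": 0.0,"ay": 0.0,"az": 0.0,"claw": 48.0}
  squeeze: 25

```text
time_s: 3.57
tool_pos: [0.6599, 0.1441, 0.0369]
eef_rot: [-1.965, 2.449, -0.002]
wrist_force: [3.6, -0.5, 5.0]
width: 0.625
finger_force: 26.6
```

Call:
move_arm:
  series:
    - {"x": 0.0,"y": 0.0,"z": -0.03,"ax": 0.0,"ay": 0.0,"az": 0.0,"claw": 48.0}
    - {"x": 0.0,"y": 0.0,"z": -0.1,"ax": 0.0,"ay": 0.0,"az": 0.0,"claw": 48.0}
    - {"x": 0.0,"y": 0.0,"z": -0.2,"ax": 0.0,"ay": 0.0,"az": 0.0,"claw": 48.0}
    - {"x": 0.0,"y": 0.0,"z": -0.3,"ax": 0.0,"ay": 0.0,"az": 0.0,"claw": 48.0}
    - {"x": 0.0,"y": 0.0,"z": -0.4,"ax": 0.0,"ay": 0.0,"az": 0.0,"claw": 48.0}
    - {"x": 0.0,"y": 0.0,"z": -0.5,"ax": 0.0,"ay": 0.0,"az": 0.0,"claw": 48.0}
    - {"x": 0.0,"y": 0.0,"z": -0.57,"ax": 0.0,"ay": 0.0,"az": 0.0,"claw": 48.0}
    - {"x": 0.0,"y": 0.0,"z": -0.6,"ax": 0.0,"ay": 0.0,"az": 0.0,"claw": 48.0}
    - {"x": 0.0,"y": 0.0,"z": -0.6,"ax": 0.0,"ay": 0.0,"az": 0.0,"claw": 48.0}
  squeeze: 25

```text
time_s: 4.32
tool_pos: [0.659, 0.1444, 0.1265]
eef_rot: [-1.966, 2.449, 0.0]
wrist_force: [0.1, 0.6, -2.4]
width: 0.616
finger_force: 26.9
```

```bash
python3 - <<'E'
from h import *
to(.470,-.248,.127,np.radians(-102.7))
E
```

```text
t 4.3167 pos [0.659  0.1444 0.1265] yaw -102.5 W 0.616 F [ 0.1  0.6 -2.4] 26.910208761692047 j6 -0.7293237083153026
xyz [ 2.827   0.6641 -0.0058] a [-0.0005  0.0007  0.0033]
```

Call:
move_arm:
  series:
    - {"x": 0.04,"y": 0.01,"z": 0.0,"ax": 0.0,"ay": 0.0,"az": 0.0,"claw": 48.0}
    - {"x": 0.14,"y": 0.03,"z": 0.0,"ax": 0.0,"ay": 0.0,"az": 0.0,"claw": 48.0}
    - {"x": 0.3,"y": 0.07,"z": 0.0,"ax": 0.0,"ay": 0.0,"az": 0.0,"claw": 48.0}
    - {"x": 0.46,"y": 0.11,"z": 0.0,"ax": 0.0,"ay": 0.0,"az": 0.0,"claw": 48.0}
    - {"x": 0.62,"y": 0.145,"z": 0.0,"ax": 0.0,"ay": 0.0,"az": 0.0,"claw": 48.0}
    - {"x": 0.78,"y": 0.18,"z": 0.0,"ax": 0.0,"ay": 0.0,"az": 0.0,"claw": 48.0}
    - {"x": 0.94,"y": 0.22,"z": 0.0,"ax": 0.0,"ay": 0.0,"az": 0.0,"claw": 48.0}
  squeeze: 25

```text
time_s: 4.9
tool_pos: [0.5946, 0.0123, 0.1239]
eef_rot: [1.965, -2.448, -0.002]
wrist_force: [1.7, 1.4, -2.7]
width: 0.627
finger_force: 27.0
```

Call:
move_arm:
  series:
    - {"x": 0.16,"y": 0.04,"z": 0.0,"ax": 0.0,"ay": 0.0,"az": 0.0,"claw": 48.0}
    - {"x": 0.32,"y": 0.075,"z": 0.0,"ax": 0.0,"ay": 0.0,"az": 0.0,"claw": 48.0}
    - {"x": 0.48,"y": 0.11,"z": 0.0,"ax": 0.0,"ay": 0.0,"az": 0.0,"claw": 48.0}
    - {"x": 0.64,"y": 0.15,"z": 0.0,"ax": 0.0,"ay": 0.0,"az": 0.0,"claw": 48.0}
    - {"x": 0.8,"y": 0.19,"z": 0.0,"ax": 0.0,"ay": 0.0,"az": 0.0,"claw": 48.0}
    - {"x": 0.96,"y": 0.225,"z": 0.0,"ax": 0.0,"ay": 0.0,"az": 0.0,"claw": 48.0}
  squeeze: 25

```text
time_s: 5.4
tool_pos: [0.5303, -0.1207, 0.1242]
eef_rot: [1.965, -2.449, -0.003]
wrist_force: [1.4, -0.6, -2.8]
width: 0.623
finger_force: 27.0
```

Call:
move_arm:
  series:
    - {"x": 0.16,"y": 0.04,"z": 0.0,"ax": 0.0,"ay": 0.0,"az": 0.0,"claw": 48.0}
    - {"x": 0.32,"y": 0.075,"z": 0.0,"ax": 0.0,"ay": 0.0,"az": 0.0,"claw": 48.0}
    - {"x": 0.48,"y": 0.11,"z": 0.0,"ax": 0.0,"ay": 0.0,"az": 0.0,"claw": 48.0}
    - {"x": 0.64,"y": 0.15,"z": 0.0,"ax": 0.0,"ay": 0.0,"az": 0.0,"claw": 48.0}
    - {"x": 0.78,"y": 0.185,"z": 0.0,"ax": 0.0,"ay": 0.0,"az": 0.0,"claw": 48.0}
    - {"x": 0.88,"y": 0.21,"z": 0.0,"ax": 0.0,"ay": 0.0,"az": 0.0,"claw": 48.0}
    - {"x": 0.92,"y": 0.22,"z": 0.0,"ax": 0.0,"ay": 0.0,"az": 0.0,"claw": 48.0}
    - {"x": 0.92,"y": 0.22,"z": 0.0,"ax": 0.0,"ay": 0.0,"az": 0.0,"claw": 48.0}
    - {"x": 0.92,"y": 0.22,"z": 0.0,"ax": 0.0,"ay": 0.0,"az": 0.0,"claw": 48.0}
  squeeze: 25

```text
time_s: 6.15
tool_pos: [0.4695, -0.247, 0.1249]
eef_rot: [1.965, -2.451, -0.002]
wrist_force: [-0.1, 0.3, -2.4]
width: 0.625
finger_force: 27.0
```

```bash
python3 - <<'E'
from h import *
to(.470,-.248,.053,np.radians(-102.7))
a,d=viewer.read_camera("wrist");cv2.imwrite("pics/w2.png",a[:,:,::-1])
h=cv2.cvtColor(a,cv2.COLOR_RGB2HSV)
E
```

```text
t 6.15 pos [ 0.4695 -0.247   0.1249] yaw -102.55 W 0.625 F [-0.1  0.3 -2.4] 26.96415603160858 j6 -0.11376137251737228
xyz [ 0.006  -0.0049  0.4791] a [0.001  0.0003 0.0026]
```

View pics/w2.png

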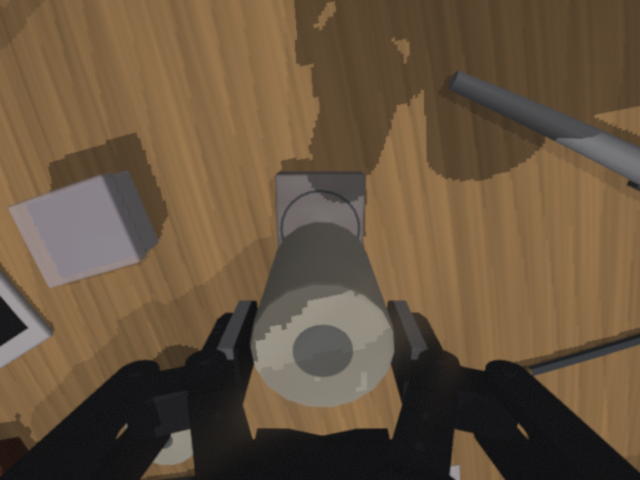

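The mould hangs upright between the fingers, and the ring, centred near (320,230), is squared up beneath it. I lower it in steps.

Call:
move_arm:
  series:
    - {"x": 0.006,"y": -0.005,"z": 0.06,"ax": 0.0,"ay": 0.0,"az": 0.0,"claw": 48.0}
    - {"x": 0.006,"y": -0.005,"z": 0.14,"ax": 0.0,"ay": 0.0,"az": 0.0,"claw": 48.0}
    - {"x": 0.006,"y": -0.005,"z": 0.22,"ax": 0.0,"ay": 0.0,"az": 0.0,"claw": 48.0}
    - {"x": 0.006,"y": -0.005,"z": 0.3,"ax": 0.0,"ay": 0.0,"az": 0.0,"claw": 48.0}
    - {"x": 0.006,"y": -0.005,"z": 0.36,"ax": 0.0,"ay": 0.0,"az": 0.0,"claw": 48.0}
    - {"x": 0.006,"y": -0.005,"z": 0.4,"ax": 0.0,"ay": 0.0,"az": 0.0,"claw": 48.0}
    - {"x": 0.006,"y": -0.005,"z": 0.43,"ax": 0.0,"ay": 0.0,"az": 0.0,"claw": 48.0}
    - {"x": 0.006,"y": -0.005,"z": 0.43,"ax": 0.0,"ay": 0.0,"az": 0.0,"claw": 48.0}
    - {"x": 0.006,"y": -0.005,"z": 0.43,"ax": 0.0,"ay": 0.0,"az": 0.0,"claw": 48.0}
  squeeze: 25

```text
time_s: 6.95
tool_pos: [0.4706, -0.2484, 0.0613]
eef_rot: [1.966, -2.45, 0.001]
wrist_force: [-0.3, -0.1, -2.0]
width: 0.626
finger_force: 27.1
```

Call:
move_arm:
  series:
    - {"x": 0.0,"y": 0.0,"z": 0.008,"ax": 0.0,"ay": 0.0,"az": 0.0,"claw": 48.0}
    - {"x": 0.0,"y": 0.0,"z": 0.016,"ax": 0.0,"ay": 0.0,"az": 0.0,"claw": 48.0}
    - {"x": 0.0,"y": 0.0,"z": 0.024,"ax": 0.0,"ay": 0.0,"az": 0.0,"claw": 48.0}
    - {"x": 0.0,"y": 0.0,"z": 0.032,"ax": 0.0,"ay": 0.0,"az": 0.0,"claw": 48.0}
    - {"x": 0.0,"y": 0.0,"z": 0.038,"ax": 0.0,"ay": 0.0,"az": 0.0,"claw": 48.0}
    - {"x": 0.0,"y": 0.0,"z": 0.044,"ax": 0.0,"ay": 0.0,"az": 0.0,"claw": 48.0}
    - {"x": 0.0,"y": 0.0,"z": 0.044,"ax": 0.0,"ay": 0.0,"az": 0.0,"claw": 48.0}
  squeeze: 25

```text
time_s: 7.53
tool_pos: [0.4704, -0.2482, 0.0543]
eef_rot: [1.966, -2.45, -0.0]
wrist_force: [-0.3, 0.2, -2.2]
width: 0.624
finger_force: 27.1
```

Call:
move_arm:
  series:
    - {"x": 0.0,"y": 0.0,"z": 0.003,"ax": 0.0,"ay": 0.0,"az": 0.0,"claw": 48.0}
    - {"x": 0.0,"y": 0.0,"z": 0.006,"ax": 0.0,"ay": 0.0,"az": 0.0,"claw": 48.0}
    - {"x": 0.0,"y": 0.0,"z": 0.006,"ax": 0.0,"ay": 0.0,"az": 0.0,"claw": 48.0}
  squeeze: 25

```text
time_s: 7.78
tool_pos: [0.4705, -0.2482, 0.0536]
eef_rot: [1.966, -2.45, -0.0]
wrist_force: [-0.0, 0.0, -2.8]
width: 0.624
finger_force: 27.1
```

Call:
move_arm:
  series:
    - {"x": 0.0,"y": 0.0,"z": 0.003,"ax": 0.0,"ay": 0.0,"az": 0.0,"claw": 48.0}
    - {"x": 0.0,"y": 0.0,"z": 0.006,"ax": 0.0,"ay": 0.0,"az": 0.0,"claw": 48.0}
    - {"x": 0.0,"y": 0.0,"z": 0.006,"ax": 0.0,"ay": 0.0,"az": 0.0,"claw": 48.0}
  squeeze: 25

```text
time_s: 8.03
tool_pos: [0.4705, -0.2483, 0.0528]
eef_rot: [1.966, -2.45, 0.0]
wrist_force: [0.3, -0.2, -1.7]
width: 0.621
finger_force: 27.0
```

```bash
python3 - <<'E'
from h import *
to(.470,-.248,.053,np.radians(-102.7))
E
```

```text
t 8.0333 pos [ 0.4705 -0.2483  0.0528] yaw -102.51 W 0.621 F [ 0.3 -0.2 -1.7] 27.044429183006287 j6 -0.11121083452701265
xyz [-0.0014  0.0038 -0.001 ] a [-0.0001 -0.0002  0.0032]
```

Call:
move_arm:
  series:
    - {"x": 0.0,"y": 0.0,"z": 0.002,"ax": 0.0,"ay": 0.0,"az": 0.0,"claw": 48.0}
    - {"x": 0.0,"y": 0.0,"z": 0.005,"ax": 0.0,"ay": 0.0,"az": 0.0,"claw": 48.0}
    - {"x": 0.0,"y": 0.0,"z": 0.005,"ax": 0.0,"ay": 0.0,"az": 0.0,"claw": 48.0}
  squeeze: 25

```text
time_s: 8.28
tool_pos: [0.4706, -0.2485, 0.0528]
eef_rot: [1.966, -2.45, 0.001]
wrist_force: [-1.9, 0.4, 3.0]
width: 0.618
finger_force: 27.5
```

Contact is soft: the wrist force goes from −2.4 to +3 N. I release and back off upward.

Call:
move_arm:
  series:
    - {"x": 0.0,"y": 0.0,"z": 0.0,"ax": 0.0,"ay": 0.0,"az": 0.0,"claw": 54.0}
    - {"x": 0.0,"y": 0.0,"z": 0.0,"ax": 0.0,"ay": 0.0,"az": 0.0,"claw": 57.0}
    - {"x": 0.0,"y": 0.0,"z": 0.0,"ax": 0.0,"ay": 0.0,"az": 0.0,"claw": 62.0}
    - {"x": 0.0,"y": 0.0,"z": 0.0,"ax": 0.0,"ay": 0.0,"az": 0.0,"claw": 70.0}
    - {"x": 0.0,"y": 0.0,"z": 0.0,"ax": 0.0,"ay": 0.0,"az": 0.0,"claw": 85.0}
    - {"x": 0.0,"y": 0.0,"z": 0.0,"ax": 0.0,"ay": 0.0,"az": 0.0,"claw": 85.0}
    - {"x": 0.0,"y": 0.0,"z": 0.0,"ax": 0.0,"ay": 0.0,"az": 0.0,"claw": 85.0}
    - {"x": 0.0,"y": 0.0,"z": 0.0,"ax": 0.0,"ay": 0.0,"az": 0.0,"claw": 85.0}
  squeeze: 25

```text
time_s: 8.95
tool_pos: [0.4705, -0.2483, 0.052]
eef_rot: [1.966, -2.45, 0.0]
wrist_force: [-0.2, 0.5, 0.5]
width: 0.997
finger_force: 0.0
```

Call:
move_arm:
  series:
    - {"x": 0.0,"y": 0.0,"z": -0.1,"ax": 0.0,"ay": 0.0,"az": 0.0,"claw": 85.0}
    - {"x": 0.0,"y": 0.0,"z": -0.25,"ax": 0.0,"ay": 0.0,"az": 0.0,"claw": 85.0}
    - {"x": 0.0,"y": 0.0,"z": -0.4,"ax": 0.0,"ay": 0.0,"az": 0.0,"claw": 85.0}
    - {"x": 0.0,"y": 0.0,"z": -0.6,"ax": 0.0,"ay": 0.0,"az": 0.0,"claw": 85.0}
    - {"x": 0.0,"y": 0.0,"z": -0.8,"ax": 0.0,"ay": 0.0,"az": 0.0,"claw": 85.0}
    - {"x": 0.0,"y": 0.0,"z": -0.9,"ax": 0.0,"ay": 0.0,"az": 0.0,"claw": 85.0}
    - {"x": 0.0,"y": 0.0,"z": -0.9,"ax": 0.0,"ay": 0.0,"az": 0.0,"claw": 85.0}
    - {"x": 0.0,"y": 0.0,"z": -0.9,"ax": 0.0,"ay": 0.0,"az": 0.0,"claw": 85.0}
  squeeze: 25

```text
time_s: 9.62
tool_pos: [0.4709, -0.2482, 0.1878]
eef_rot: [-1.965, 2.449, -0.002]
wrist_force: [0.5, -0.3, -0.9]
width: 0.996
finger_force: 0.0
```

Call:
move_arm:
  series:
    - {"x": -0.2,"y": 0.0,"z": 0.0,"ax": 0.0,"ay": 0.0,"az": 0.0,"claw": 85.0}
    - {"x": -0.4,"y": 0.0,"z": 0.0,"ax": 0.0,"ay": 0.0,"az": 0.0,"claw": 85.0}
    - {"x": -0.6,"y": 0.0,"z": 0.0,"ax": 0.0,"ay": 0.0,"az": 0.0,"claw": 85.0}
    - {"x": -0.8,"y": 0.0,"z": 0.0,"ax": 0.0,"ay": 0.0,"az": 0.0,"claw": 85.0}
    - {"x": -0.89,"y": 0.0,"z": 0.0,"ax": 0.0,"ay": 0.0,"az": 0.0,"claw": 85.0}
    - {"x": -0.89,"y": 0.0,"z": 0.0,"ax": 0.0,"ay": 0.0,"az": 0.0,"claw": 85.0}
    - {"x": -0.89,"y": 0.0,"z": 0.0,"ax": 0.0,"ay": 0.0,"az": 0.0,"claw": 85.0}
  squeeze: 25

```text
time_s: 10.2
tool_pos: [0.499, -0.1173, 0.1856]
eef_rot: [1.967, -2.447, -0.002]
wrist_force: [-0.1, -0.4, -0.3]
width: 0.999
finger_force: 0.0
```

```bash
python3 - <<'E'
from h import *
to(.4995,-.118,.020,np.radians(-102.7))
a,d=viewer.read_camera("wrist");cv2.imwrite("pics/w3.png",a[:,:,::-1])
E
```

```text
t 10.2 pos [ 0.499  -0.1173  0.1856] yaw -102.41 W 0.999 F [-0.1 -0.4 -0.3] 0.0 j6 -0.3788995557056075
xyz [ 0.0028 -0.0066  1.1039] a [ 0.002  -0.0006  0.0048]
```

View pics/w3.png

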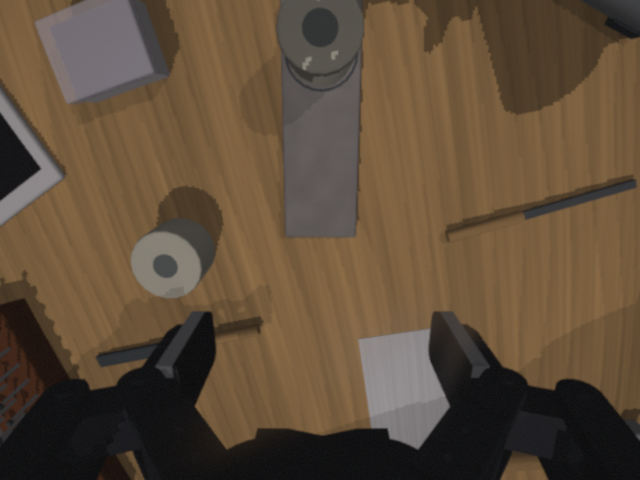

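The mould stands upright on the ring end, its top at (320,27). The bare tile end is at (286–356, 236). I refine the tile pose from this view and check how far the hammer and second file are from the sliding path.

```bash
python3 - <<'E'
from h import *
a=cv2.imread("pics/w3.png");h=cv2.cvtColor(a,cv2.COLOR_BGR2HSV)
m=((h[:,:,1]<60)&(h[:,:,2]>40)).astype(np.uint8);L=[];R=[]
for r in range(110,226,5):
    c=np.flatnonzero(m[r,265:385])+265; L.append([c[0],r]);R.append([c[-1]+1,r])
l=ray("wrist",L,.016);q=ray("wrist",R,.016)
for w in(l,q):
    k=np.polyfit(w[:,1],w[:,0],1);print("edge slope deg",np.degrees(np.arctan(k[0])),"x at y=-.118",np.polyval(k,-.118))
print("end",ray("wrist",[[286,237],[356,237]],.016),"mould",ray("wrist",[[320,27]],.101))
print("hammer end, file end",ray("top",[[167,281],[302,274]],.015))
E
```

```text
edge slope deg 12.72485158628407 x at y=-.118 0.5321894342628521
edge slope deg 12.646884028515084 x at y=-.118 0.4655011954915052
end [[ 0.53520244 -0.10263791  0.016     ]
 [ 0.47186711 -0.08869292  0.016     ]] mould [[ 0.47018293 -0.24960252  0.101     ]]
hammer end, file end [[ 0.3736917   0.22600884  0.015     ]
 [ 0.38506459 -0.0691031   0.015     ]]
```

Call:
move_arm:
  series:
    - {"x": 0.005,"y": 0.0,"z": 0.2,"ax": 0.0,"ay": 0.0,"az": 0.005,"claw": 85.0}
    - {"x": 0.005,"y": 0.0,"z": 0.4,"ax": 0.0,"ay": 0.0,"az": 0.005,"claw": 85.0}
    - {"x": 0.005,"y": 0.0,"z": 0.6,"ax": 0.0,"ay": 0.0,"az": 0.005,"claw": 85.0}
    - {"x": 0.005,"y": 0.0,"z": 0.8,"ax": 0.0,"ay": 0.0,"az": 0.005,"claw": 85.0}
    - {"x": 0.005,"y": 0.0,"z": 0.95,"ax": 0.0,"ay": 0.0,"az": 0.005,"claw": 85.0}
    - {"x": 0.005,"y": 0.0,"z": 0.98,"ax": 0.0,"ay": 0.0,"az": 0.005,"claw": 85.0}
    - {"x": 0.005,"y": 0.0,"z": 0.98,"ax": 0.0,"ay": 0.0,"az": 0.005,"claw": 85.0}
    - {"x": 0.005,"y": 0.0,"z": 0.98,"ax": 0.0,"ay": 0.0,"az": 0.005,"claw": 85.0}
    - {"x": 0.005,"y": 0.0,"z": 0.98,"ax": 0.0,"ay": 0.0,"az": 0.005,"claw": 85.0}
  squeeze: 25

```text
time_s: 11.0
tool_pos: [0.5005, -0.1191, 0.0422]
eef_rot: [-1.958, 2.454, -0.004]
wrist_force: [0.5, 0.4, 0.6]
width: 0.992
finger_force: 0.0
```

```bash
python3 - <<'E'
from h import *
to(.4988,-.118,.0,np.radians(-102.7))
E
```

```text
t 11.0 pos [ 0.5005 -0.1191  0.0422] yaw -102.83 W 0.992 F [0.5 0.4 0.6] 0.0 j6 -0.3831427016824514
xyz [-0.0049  0.0134  0.2811] a [-0.003   0.0002 -0.0022]
```

Call:
move_arm:
  series:
    - {"x": 0.0,"y": 0.012,"z": 0.05,"ax": 0.0,"ay": 0.0,"az": 0.0,"claw": 85.0}
    - {"x": 0.0,"y": 0.012,"z": 0.1,"ax": 0.0,"ay": 0.0,"az": 0.0,"claw": 85.0}
    - {"x": 0.0,"y": 0.012,"z": 0.15,"ax": 0.0,"ay": 0.0,"az": 0.0,"claw": 85.0}
    - {"x": 0.0,"y": 0.012,"z": 0.2,"ax": 0.0,"ay": 0.0,"az": 0.0,"claw": 85.0}
    - {"x": 0.0,"y": 0.012,"z": 0.24,"ax": 0.0,"ay": 0.0,"az": 0.0,"claw": 85.0}
    - {"x": 0.0,"y": 0.012,"z": 0.26,"ax": 0.0,"ay": 0.0,"az": 0.0,"claw": 85.0}
    - {"x": 0.0,"y": 0.012,"z": 0.26,"ax": 0.0,"ay": 0.0,"az": 0.0,"claw": 85.0}
    - {"x": 0.0,"y": 0.012,"z": 0.26,"ax": 0.0,"ay": 0.0,"az": 0.0,"claw": 85.0}
  squeeze: 25

```text
time_s: 11.67
tool_pos: [0.4975, -0.1183, 0.0009]
eef_rot: [1.96, -2.455, 0.0]
wrist_force: [0.0, -0.2, 0.0]
width: 0.994
finger_force: 0.0
```

```bash
python3 - <<'E'
from h import *
to(.4988,-.118,.0,np.radians(-102.7))
E
```

```text
t 11.6667 pos [ 0.4975 -0.1183  0.0009] yaw -102.8 W 0.994 F [ 0.  -0.2  0. ] 0.0 j6 -0.38467518641885934
xyz [-0.0043 -0.0082  0.0058] a [ 0.0003 -0.0004 -0.0017]
```

Close lightly on the tile.

Call:
move_arm:
  series:
    - {"x": 0.0,"y": -0.008,"z": 0.0,"ax": 0.0,"ay": 0.0,"az": 0.0,"claw": 76.0}
    - {"x": 0.0,"y": -0.008,"z": 0.0,"ax": 0.0,"ay": 0.0,"az": 0.0,"claw": 70.0}
    - {"x": 0.0,"y": -0.008,"z": 0.0,"ax": 0.0,"ay": 0.0,"az": 0.0,"claw": 68.0}
    - {"x": 0.0,"y": -0.008,"z": 0.0,"ax": 0.0,"ay": 0.0,"az": 0.0,"claw": 66.0}
    - {"x": 0.0,"y": -0.008,"z": 0.0,"ax": 0.0,"ay": 0.0,"az": 0.0,"claw": 64.0}
    - {"x": 0.0,"y": -0.008,"z": 0.0,"ax": 0.0,"ay": 0.0,"az": 0.0,"claw": 60.0}
    - {"x": 0.0,"y": -0.008,"z": 0.0,"ax": 0.0,"ay": 0.0,"az": 0.0,"claw": 60.0}
    - {"x": 0.0,"y": -0.008,"z": 0.0,"ax": 0.0,"ay": 0.0,"az": 0.0,"claw": 60.0}
  squeeze: 25

```text
time_s: 12.33
tool_pos: [0.4987, -0.1185, 0.001]
eef_rot: [1.96, -2.455, 0.0]
wrist_force: [-0.5, -1.3, 0.4]
width: 0.7
finger_force: 0.0
```

```bash
python3 - <<'E'
from h import *
to(.4495,.228,.0,np.radians(-93.2))
E
```

```text
t 12.3333 pos [ 0.4987 -0.1185  0.001 ] yaw -102.81 W 0.7 F [-0.5 -1.3  0.4] 0.0 j6 -0.3837304368453995
xyz [-2.1801  0.8316  0.0065] a [-0.000e+00 -1.000e-04 -1.601e-01]
```

The fingers reached 60 mm with no force, so they did not pinch the tile. I look before doing anything else.

```bash
python3 - <<'E'
from h import *
a,d=viewer.read_camera("wrist")
b,d=viewer.read_camera("side")
c=cv2.resize(b[200:310,270:420],None,fx=3,fy=3,interpolation=2)
o=np.zeros((480,800,3),np.uint8);o[:360,:480]=cv2.resize(a,(480,360));o[:330,350:800]=c
cv2.imwrite("pics/w4.png",o[:,:,::-1])
E
```

```text
(no output)
```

View pics/w4.png

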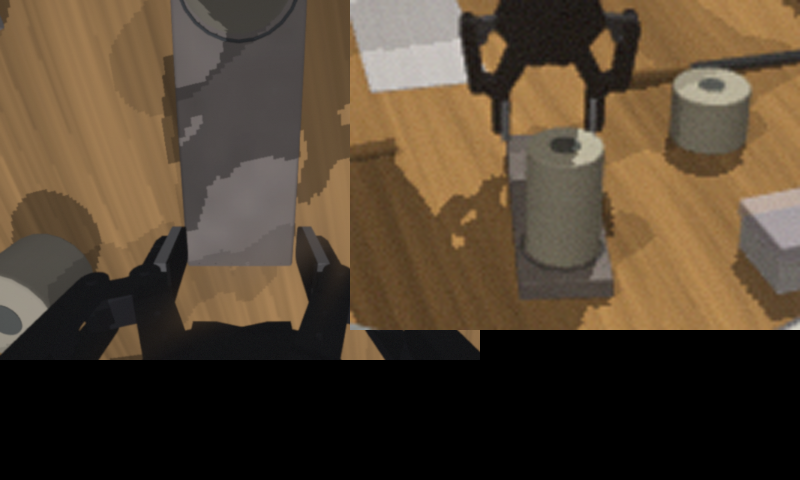

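```bash
python3 - <<'E'
from h import *
to(.4988,-.118,.0,np.radians(-102.7))
s=status.get_state();a,d=viewer.read_camera("wrist")
p=viewer.camera_params("wrist");T=np.array(p["T_tool_cam"])
v,u=np.mgrid[0:480,0:640];px=np.c_[u.ravel(),v.ravel()].astype(float)
n=cv2.undistortPoints(px.reshape(-1,1,2),np.array(p["intrinsics"]),np.array(p["distortion"])).reshape(-1,2)
P=(np.c_[n,np.ones(len(n))]*d.ravel()[:,None])@T[:3,:3].T+T[:3,3]
P=P.reshape(480,640,3)*1000
for r in (290,300,310,320,330,340,350,358):
    print(r,[tuple(P[r,c].round().astype(int)) for c in (200,215,225,235,243,250,260,320,380,390,395,402,410,420,430,440)])
E
```

```text
t 12.4333 pos [ 0.4986 -0.1186  0.001 ] yaw -102.81 W 0.7 F [0.4 0.2 0.2] 0.0 j6 -0.3837722046303619
xyz [-0.0038 -0.0002  0.0065] a [-0.     -0.0001 -0.0019]
290 [(np.int64(1), np.int64(-59), np.int64(3)), (np.int64(2), np.int64(-51), np.int64(2)), (np.int64(1), np.int64(-46), np.int64(3)), (np.int64(2), np.int64(-41), np.int64(3)), (np.int64(80), np.int64(1), np.int64(-164)), (np.int64(9), np.int64(-31), np.int64(-14)), (np.int64(9), np.int64(-26), np.int64(-14)), (np.int64(10), np.int64(0), np.int64(-14)), (np.int64(9), np.int64(26), np.int64(-13)), (np.int64(10), np.int64(31), np.int64(-14)), (np.int64(2), np.int64(36), np.int64(3)), (np.int64(2), np.int64(40), np.int64(2)), (np.int64(2), np.int64(44), np.int64(3)), (np.int64(2), np.int64(49), np.int64(3)), (np.int64(2), np.int64(54), np.int64(3)), (np.int64(1), np.int64(59), np.int64(3))]
300 [(np.int64(-3), np.int64(-59), np.int64(2)), (np.int64(-4), np.int64(-52), np.int64(2)), (np.int64(-4), np.int64(-47), np.int64(3)), (np.int64(-4), np.int64(-42), np.int64(3)), (np.int64(-3), np.int64(-38), np.int64(2)), (np.int64(4), np.in
[... 4112 characters left out ...]
p.int64(-34), np.int64(-72)), (np.int64(10), np.int64(-32), np.int64(-65)), (np.int64(9), np.int64(-30), np.int64(-64)), (np.int64(2), np.int64(-29), np.int64(-53)), (np.int64(-6), np.int64(-29), np.int64(-42)), (np.int64(-37), np.int64(-37), np.int64(3)), (np.int64(80), np.int64(1), np.int64(-164)), (np.int64(-37), np.int64(0), np.int64(2)), (np.int64(-37), np.int64(31), np.int64(3)), (np.int64(-37), np.int64(36), np.int64(3)), (np.int64(-38), np.int64(39), np.int64(4)), (np.int64(-4), np.int64(31), np.int64(-44)), (np.int64(3), np.int64(31), np.int64(-55)), (np.int64(10), np.int64(31), np.int64(-65)), (np.int64(10), np.int64(35), np.int64(-65)), (np.int64(14), np.int64(36), np.int64(-70))]
```

The wrist depth explains it. At 60 mm opening the pad tips are about 26 mm behind the TCP, so about 12 mm above the tile top: the tile is at tool z −13.5 and the bench at +2.5. So I open, go about 24 mm lower in steps while watching the force, and check the tips again.

Call:
move_arm:
  series:
    - {"x": 0.0,"y": 0.0,"z": 0.0,"ax": 0.0,"ay": 0.0,"az": 0.0,"claw": 85.0}
    - {"x": 0.0,"y": 0.0,"z": 0.0,"ax": 0.0,"ay": 0.0,"az": 0.0,"claw": 85.0}
    - {"x": 0.0,"y": 0.0,"z": 0.0,"ax": 0.0,"ay": 0.0,"az": 0.0,"claw": 85.0}
    - {"x": 0.0,"y": 0.0,"z": 0.0,"ax": 0.0,"ay": 0.0,"az": 0.0,"claw": 85.0}
    - {"x": 0.0,"y": 0.0,"z": 0.02,"ax": 0.0,"ay": 0.0,"az": 0.0,"claw": 85.0}
    - {"x": 0.0,"y": 0.0,"z": 0.04,"ax": 0.0,"ay": 0.0,"az": 0.0,"claw": 85.0}
    - {"x": 0.0,"y": 0.0,"z": 0.06,"ax": 0.0,"ay": 0.0,"az": 0.0,"claw": 85.0}
    - {"x": 0.0,"y": 0.0,"z": 0.08,"ax": 0.0,"ay": 0.0,"az": 0.0,"claw": 85.0}
    - {"x": 0.0,"y": 0.0,"z": 0.09,"ax": 0.0,"ay": 0.0,"az": 0.0,"claw": 85.0}
    - {"x": 0.0,"y": 0.0,"z": 0.09,"ax": 0.0,"ay": 0.0,"az": 0.0,"claw": 85.0}
  squeeze: 25

```text
time_s: 13.32
tool_pos: [0.4983, -0.1185, -0.0132]
eef_rot: [1.959, -2.455, -0.001]
wrist_force: [-1.0, 0.9, -0.5]
width: 0.996
finger_force: 0.0
```

```bash
cat >> h.py <<'E'
def tips():
    a,d=viewer.read_camera("wrist")
    p=viewer.camera_params("wrist");T=np.array(p["T_tool_cam"])
    v,u=np.mgrid[0:480,0:640];px=np.c_[u.ravel(),v.ravel()].astype(float)
    n=cv2.undistortPoints(px.reshape(-1,1,2),np.array(p["intrinsics"]),np.array(p["distortion"])).reshape(-1,2)
    P=((np.c_[n,np.ones(len(n))]*d.ravel()[:,None])@T[:3,:3].T+T[:3,3])[d.ravel()>0]*1000
    c=P[(abs(P[:,0])<9)&(abs(P[:,1])<60)]
    for lo,hi in((-50,-25),(25,50)):
        f=c[(c[:,1]>lo)&(c[:,1]<hi)];print("z hist",np.histogram(f[:,2],np.arange(-60,12,4)))
        g=f[(f[:,2]<-20)];print("inner y",np.percentile(abs(g[:,1]),2) if len(g) else None)
    print("centre z",np.median(c[abs(c[:,1])<20][:,2]))
E
python3 - <<'E'
from h import *
to(.4988,-.118,-.025,np.radians(-102.7));tips()
E
```

```text
t 13.3167 pos [ 0.4983 -0.1185 -0.0132] yaw -102.81 W 0.996 F [-1.   0.9 -0.5] 0.0 j6 -0.38377368568963555
xyz [-0.0043 -0.0028  0.0787] a [ 0.001  -0.0003 -0.0019]
z hist (array([198, 193, 182, 168, 150, 123,  42, 151, 616,   0,   0, 243, 728,
         0,   0,   0,   0]), array([-60, -56, -52, -48, -44, -40, -36, -32, -28, -24, -20, -16, -12,
        -8,  -4,   0,   4,   8]))
inner y 25.64481912600662
z hist (array([197, 198, 164, 160, 161, 138,  44, 109, 518,   0,   0, 227, 908,
         0,   0,   0,   0]), array([-60, -56, -52, -48, -44, -40, -36, -32, -28, -24, -20, -16, -12,
        -8,  -4,   0,   4,   8]))
inner y 25.610810054641505
centre z -27.563386024293784
```

Open tips are at tool z −35, the bench is at −11.5 and the tile top at −27.5. Going down 13 mm more leaves the tips about 3 mm above the bench at 66 mm opening.

Call:
move_arm:
  series:
    - {"x": 0.0,"y": -0.003,"z": 0.02,"ax": 0.0,"ay": 0.0,"az": 0.0,"claw": 85.0}
    - {"x": 0.0,"y": -0.003,"z": 0.04,"ax": 0.0,"ay": 0.0,"az": 0.0,"claw": 85.0}
    - {"x": 0.0,"y": -0.003,"z": 0.06,"ax": 0.0,"ay": 0.0,"az": 0.0,"claw": 85.0}
    - {"x": 0.0,"y": -0.003,"z": 0.075,"ax": 0.0,"ay": 0.0,"az": 0.0,"claw": 85.0}
    - {"x": 0.0,"y": -0.003,"z": 0.082,"ax": 0.0,"ay": 0.0,"az": 0.0,"claw": 85.0}
    - {"x": 0.0,"y": -0.003,"z": 0.082,"ax": 0.0,"ay": 0.0,"az": 0.0,"claw": 85.0}
  squeeze: 25

```text
time_s: 13.87
tool_pos: [0.4988, -0.1187, -0.0253]
eef_rot: [1.959, -2.455, -0.001]
wrist_force: [0.1, 0.0, -0.2]
width: 0.994
finger_force: 0.0
```

Call:
move_arm:
  series:
    - {"x": 0.0,"y": 0.0,"z": 0.0,"ax": 0.0,"ay": 0.0,"az": 0.0,"claw": 76.0}
    - {"x": 0.0,"y": 0.0,"z": 0.0,"ax": 0.0,"ay": 0.0,"az": 0.0,"claw": 71.0}
    - {"x": 0.0,"y": 0.0,"z": 0.0,"ax": 0.0,"ay": 0.0,"az": 0.0,"claw": 68.0}
    - {"x": 0.0,"y": 0.0,"z": 0.0,"ax": 0.0,"ay": 0.0,"az": 0.0,"claw": 66.0}
    - {"x": 0.0,"y": 0.0,"z": 0.0,"ax": 0.0,"ay": 0.0,"az": 0.0,"claw": 64.0}
    - {"x": 0.0,"y": 0.0,"z": 0.0,"ax": 0.0,"ay": 0.0,"az": 0.0,"claw": 60.0}
    - {"x": 0.0,"y": 0.0,"z": 0.0,"ax": 0.0,"ay": 0.0,"az": 0.0,"claw": 60.0}
    - {"x": 0.0,"y": 0.0,"z": 0.0,"ax": 0.0,"ay": 0.0,"az": 0.0,"claw": 60.0}
  squeeze: 25

```text
time_s: 14.53
tool_pos: [0.4998, -0.1187, -0.0241]
eef_rot: [-1.959, 2.454, -0.002]
wrist_force: [0.3, 0.3, 3.7]
width: 0.766
finger_force: 29.5
```

```bash
python3 - <<'E'
from h import *
to(.4495,.228,-.0255,np.radians(-93.2))
E
```

```text
t 14.5333 pos [ 0.4998 -0.1187 -0.0241] yaw -102.8 W 0.766 F [0.3 0.3 3.7] 29.484965801239014 j6 -0.38337225250141965
xyz [-2.1798  0.8388  0.0079] a [-1.4e-03 -1.0e-04 -1.6e-01]
```

The tile is pinched at 65.4 mm opening with 29 N. I slide it with gentle ramps.

Call:
move_arm:
  series:
    - {"x": -0.02,"y": 0.008,"z": 0.0,"ax": 0.0,"ay": 0.0,"az": 0.0,"claw": 60.0}
    - {"x": -0.06,"y": 0.023,"z": 0.0,"ax": 0.0,"ay": 0.0,"az": -0.004,"claw": 60.0}
    - {"x": -0.12,"y": 0.046,"z": 0.0,"ax": 0.0,"ay": 0.0,"az": -0.008,"claw": 60.0}
    - {"x": -0.19,"y": 0.073,"z": 0.0,"ax": 0.0,"ay": 0.0,"az": -0.013,"claw": 60.0}
    - {"x": -0.26,"y": 0.1,"z": 0.0,"ax": 0.0,"ay": 0.0,"az": -0.018,"claw": 60.0}
    - {"x": -0.33,"y": 0.127,"z": 0.0,"ax": 0.0,"ay": 0.0,"az": -0.023,"claw": 60.0}
    - {"x": -0.4,"y": 0.154,"z": 0.0,"ax": 0.0,"ay": 0.0,"az": -0.028,"claw": 60.0}
    - {"x": -0.47,"y": 0.181,"z": 0.0,"ax": 0.0,"ay": 0.0,"az": -0.033,"claw": 60.0}
  squeeze: 25

```text
time_s: 15.2
tool_pos: [0.4883, -0.0448, -0.0241]
eef_rot: [2.001, -2.42, 0.004]
wrist_force: [1.4, -5.9, 4.3]
width: 0.762
finger_force: 29.6
```

```bash
python3 - <<'E'
from h import *
to(.4495,.228,-.0255,np.radians(-93.2))
E
```

```text
t 15.2 pos [ 0.4883 -0.0448 -0.0241] yaw -100.83 W 0.762 F [ 1.4 -5.9  4.3] 29.553451538085938 j6 -0.5130495200657936
xyz [-1.738   0.5957  0.0039] a [-0.0006 -0.0026 -0.1271]
```

Call:
move_arm:
  series:
    - {"x": -0.07,"y": 0.024,"z": 0.0,"ax": 0.0,"ay": 0.0,"az": -0.005,"claw": 60.0}
    - {"x": -0.14,"y": 0.048,"z": 0.0,"ax": 0.0,"ay": 0.0,"az": -0.01,"claw": 60.0}
    - {"x": -0.21,"y": 0.072,"z": 0.0,"ax": 0.0,"ay": 0.0,"az": -0.015,"claw": 60.0}
    - {"x": -0.28,"y": 0.096,"z": 0.0,"ax": 0.0,"ay": 0.0,"az": -0.02,"claw": 60.0}
    - {"x": -0.35,"y": 0.12,"z": 0.0,"ax": 0.0,"ay": 0.0,"az": -0.025,"claw": 60.0}
    - {"x": -0.42,"y": 0.144,"z": 0.0,"ax": 0.0,"ay": 0.0,"az": -0.03,"claw": 60.0}
    - {"x": -0.49,"y": 0.168,"z": 0.0,"ax": 0.0,"ay": 0.0,"az": -0.035,"claw": 60.0}
    - {"x": -0.56,"y": 0.192,"z": 0.0,"ax": 0.0,"ay": 0.0,"az": -0.04,"claw": 60.0}
    - {"x": -0.63,"y": 0.216,"z": 0.0,"ax": 0.0,"ay": 0.0,"az": -0.045,"claw": 60.0}
    - {"x": -0.7,"y": 0.24,"z": 0.0,"ax": 0.0,"ay": 0.0,"az": -0.05,"claw": 60.0}
  squeeze: 25

```text
time_s: 16.03
tool_pos: [0.4727, 0.0648, -0.0241]
eef_rot: [2.063, -2.366, 0.004]
wrist_force: [0.5, -7.3, 5.9]
width: 0.76
finger_force: 29.7
```

```bash
python3 - <<'E'
from h import *
to(.4495,.228,-.0255,np.radians(-93.2))
E
```

```text
t 16.0333 pos [ 0.4727  0.0648 -0.0241] yaw -97.83 W 0.76 F [ 0.5 -7.3  5.9] 29.709884226322174 j6 -0.7010527965566551
xyz [-1.0571  0.3014  0.0053] a [-0.0005 -0.0033 -0.0771]
```

Call:
move_arm:
  series:
    - {"x": -0.07,"y": 0.02,"z": 0.0,"ax": 0.0,"ay": 0.0,"az": -0.005,"claw": 60.0}
    - {"x": -0.14,"y": 0.04,"z": 0.0,"ax": 0.0,"ay": 0.0,"az": -0.01,"claw": 60.0}
    - {"x": -0.21,"y": 0.06,"z": 0.0,"ax": 0.0,"ay": 0.0,"az": -0.015,"claw": 60.0}
    - {"x": -0.28,"y": 0.08,"z": 0.0,"ax": 0.0,"ay": 0.0,"az": -0.02,"claw": 60.0}
    - {"x": -0.35,"y": 0.1,"z": 0.0,"ax": 0.0,"ay": 0.0,"az": -0.025,"claw": 60.0}
    - {"x": -0.42,"y": 0.12,"z": 0.0,"ax": 0.0,"ay": 0.0,"az": -0.03,"claw": 60.0}
    - {"x": -0.49,"y": 0.14,"z": 0.0,"ax": 0.0,"ay": 0.0,"az": -0.035,"claw": 60.0}
    - {"x": -0.56,"y": 0.16,"z": 0.0,"ax": 0.0,"ay": 0.0,"az": -0.04,"claw": 60.0}
  squeeze: 25

```text
time_s: 16.7
tool_pos: [0.4604, 0.1509, -0.0241]
eef_rot: [2.112, -2.322, 0.005]
wrist_force: [0.4, -8.2, 6.4]
width: 0.76
finger_force: 29.9
```

```bash
python3 - <<'E'
from h import *
to(.4495,.228,-.0255,np.radians(-93.2))
E
```

```text
t 16.7 pos [ 0.4604  0.1509 -0.0241] yaw -95.44 W 0.76 F [ 0.4 -8.2  6.4] 29.851451218128204 j6 -0.83311546793726
xyz [-0.5046  0.1213  0.007 ] a [-0.0004 -0.0039 -0.0373]
```

Call:
move_arm:
  series:
    - {"x": -0.07,"y": 0.017,"z": 0.0,"ax": 0.0,"ay": 0.0,"az": -0.005,"claw": 60.0}
    - {"x": -0.14,"y": 0.034,"z": 0.0,"ax": 0.0,"ay": 0.0,"az": -0.01,"claw": 60.0}
    - {"x": -0.21,"y": 0.051,"z": 0.0,"ax": 0.0,"ay": 0.0,"az": -0.015,"claw": 60.0}
    - {"x": -0.28,"y": 0.068,"z": 0.0,"ax": 0.0,"ay": 0.0,"az": -0.02,"claw": 60.0}
    - {"x": -0.35,"y": 0.084,"z": 0.0,"ax": 0.0,"ay": 0.0,"az": -0.025,"claw": 60.0}
    - {"x": -0.41,"y": 0.098,"z": 0.0,"ax": 0.0,"ay": 0.0,"az": -0.03,"claw": 60.0}
    - {"x": -0.45,"y": 0.108,"z": 0.0,"ax": 0.0,"ay": 0.0,"az": -0.034,"claw": 60.0}
    - {"x": -0.48,"y": 0.115,"z": 0.0,"ax": 0.0,"ay": 0.0,"az": -0.037,"claw": 60.0}
    - {"x": -0.49,"y": 0.118,"z": 0.0,"ax": 0.0,"ay": 0.0,"az": -0.037,"claw": 60.0}
    - {"x": -0.49,"y": 0.118,"z": 0.0,"ax": 0.0,"ay": 0.0,"az": -0.037,"claw": 60.0}
  squeeze: 25

```text
time_s: 17.53
tool_pos: [0.4499, 0.2258, -0.0241]
eef_rot: [2.157, -2.281, 0.005]
wrist_force: [0.3, -6.9, 9.3]
width: 0.769
finger_force: 29.9
```

```bash
python3 - <<'E'
from h import *
to(.4495,.228,-.0255,np.radians(-93.2))
b,d=viewer.read_camera("side");cv2.imwrite("pics/s5.png",cv2.resize(b[100:300,180:440],(780,600))[:,:,::-1])
E
```

```text
t 17.5333 pos [ 0.4499  0.2258 -0.0241] yaw -93.2 W 0.769 F [ 0.3 -6.9  9.3] 29.945560097694397 j6 -0.9252419917461517
xyz [-0.0143  0.0036  0.0091] a [-0.0005 -0.0036  0.    ]
```

View pics/s5.png

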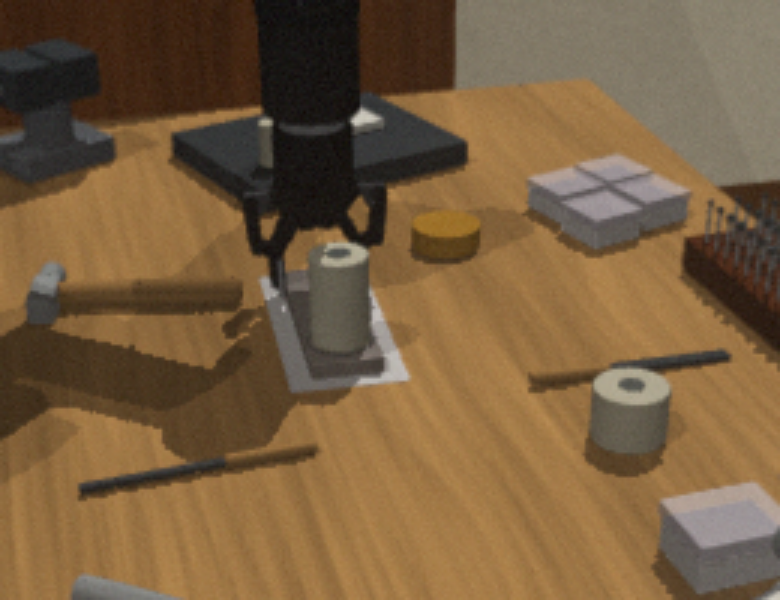

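The side view shows the loaded tile on the plate, with margin all round, and the mould upright at (340,300). I open and retreat straight up. The mould is 130 mm away, so it stays clear.

Call:
move_arm:
  series:
    - {"x": 0.0,"y": 0.0,"z": 0.0,"ax": 0.0,"ay": 0.0,"az": 0.0,"claw": 64.0}
    - {"x": 0.0,"y": 0.0,"z": 0.0,"ax": 0.0,"ay": 0.0,"az": 0.0,"claw": 68.0}
    - {"x": 0.0,"y": 0.0,"z": 0.0,"ax": 0.0,"ay": 0.0,"az": 0.0,"claw": 74.0}
    - {"x": 0.0,"y": 0.0,"z": 0.0,"ax": 0.0,"ay": 0.0,"az": 0.0,"claw": 85.0}
    - {"x": 0.0,"y": 0.0,"z": 0.0,"ax": 0.0,"ay": 0.0,"az": 0.0,"claw": 85.0}
    - {"x": 0.0,"y": 0.0,"z": 0.0,"ax": 0.0,"ay": 0.0,"az": 0.0,"claw": 85.0}
    - {"x": 0.0,"y": 0.0,"z": 0.0,"ax": 0.0,"ay": 0.0,"az": 0.0,"claw": 85.0}
  squeeze: 25

```text
time_s: 18.17
tool_pos: [0.4494, 0.2274, -0.0251]
eef_rot: [2.158, -2.282, -0.0]
wrist_force: [0.4, 0.7, -1.3]
width: 0.993
finger_force: 0.0
```

Call:
move_arm:
  series:
    - {"x": 0.0,"y": 0.0,"z": -0.05,"ax": 0.0,"ay": 0.0,"az": 0.0,"claw": 85.0}
    - {"x": 0.0,"y": 0.0,"z": -0.15,"ax": 0.0,"ay": 0.0,"az": 0.0,"claw": 85.0}
    - {"x": 0.0,"y": 0.0,"z": -0.3,"ax": 0.0,"ay": 0.0,"az": 0.0,"claw": 85.0}
    - {"x": 0.0,"y": 0.0,"z": -0.5,"ax": 0.0,"ay": 0.0,"az": 0.0,"claw": 85.0}
    - {"x": 0.0,"y": 0.0,"z": -0.7,"ax": 0.0,"ay": 0.0,"az": 0.0,"claw": 85.0}
    - {"x": 0.0,"y": 0.0,"z": -0.9,"ax": 0.0,"ay": 0.0,"az": 0.0,"claw": 85.0}
    - {"x": 0.0,"y": 0.0,"z": -1.0,"ax": 0.0,"ay": 0.0,"az": 0.0,"claw": 85.0}
  squeeze: 25

```text
time_s: 18.75
tool_pos: [0.4509, 0.228, 0.1303]
eef_rot: [-2.155, 2.279, -0.002]
wrist_force: [0.6, -0.1, 0.7]
width: 0.997
finger_force: 0.0
```

Call:
move_arm:
  series:
    - {"x": -0.2,"y": 0.0,"z": -0.2,"ax": 0.0,"ay": 0.0,"az": 0.0,"claw": 85.0}
    - {"x": -0.4,"y": 0.0,"z": -0.4,"ax": 0.0,"ay": 0.0,"az": 0.0,"claw": 85.0}
    - {"x": -0.6,"y": 0.0,"z": -0.5,"ax": 0.0,"ay": 0.0,"az": 0.0,"claw": 85.0}
    - {"x": -0.7,"y": 0.0,"z": -0.5,"ax": 0.0,"ay": 0.0,"az": 0.0,"claw": 85.0}
    - {"x": -0.7,"y": 0.0,"z": -0.5,"ax": 0.0,"ay": 0.0,"az": 0.0,"claw": 85.0}
  squeeze: 25

```text
time_s: 19.17
tool_pos: [0.4554, 0.335, 0.2011]
eef_rot: [-2.16, 2.28, 0.001]
wrist_force: [-1.2, -0.0, -0.7]
width: 0.991
finger_force: 0.0
```

```bash
python3 - <<'E'
from h import *
to(.4495,.228,.0,np.radians(-93.2))
b,d=viewer.read_camera("top");w,d=viewer.read_camera("wrist")
o=np.zeros((480,800,3),np.uint8);o[:,:400]=cv2.resize(b[120:300,100:250],(400,480));o[:300,400:]=cv2.resize(w,(400,300))
cv2.imwrite("pics/t6.png",o[:,:,::-1]);cv2.imwrite("t6full.png",b[:,:,::-1]);cv2.imwrite("w6full.png",w[:,:,::-1])
E
```

```text
t 19.1667 pos [0.4554 0.335  0.2011] yaw -93.09 W 0.991 F [-1.2 -0.  -0.7] 0.0 j6 -1.0429735888861653
xyz [0.7162 0.0014 1.3396] a [-0.0005  0.0012  0.0019]
```

View pics/t6.png

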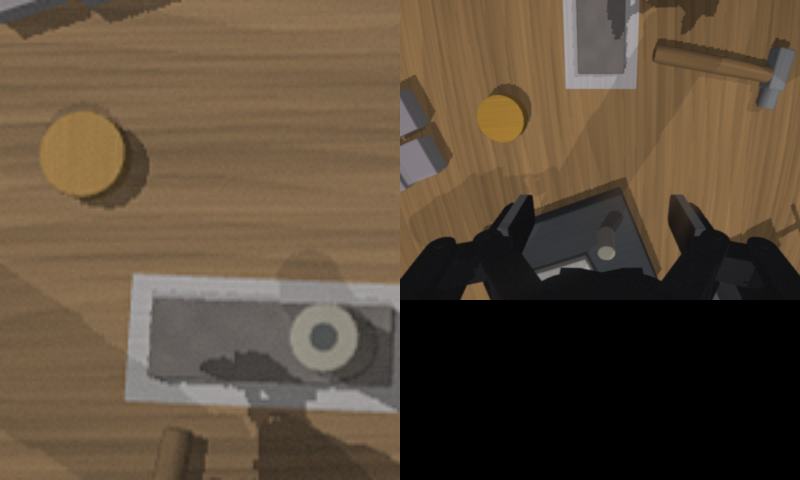

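The tile lies well inside the plate with the mould upright on it. One numeric check, then I hand in if it is good.

```bash
python3 - <<'E'
from h import *
e=ray("top",[[156.2,231.7],[155.5,261.7]],.016).mean(0)[:2]
m=ray("top",[[221.1,246.4]],.101)[0,:2]
ax=np.array([.056,.998]);C=np.array([.4453,.1534]);c=e-.1*ax
print("tile centre off (plate x,y) mm",(c-C)@np.c_[[.998,-.056],ax]*1000,"mould-spot mm",(m-(c-.058*ax))*1000)
s=status.get_state();print(s["wrist_force"],s["finger_force"])
if np.all(abs((c-C)*1000)<14) and np.linalg.norm(m-(c-.058*ax))<.013: print(manip.finish_job())
E
```

```text
tile centre off (plate x,y) mm [-1.66371471 -2.51181081] mould-spot mm [1.80184622 0.09559795]
[-0.21519777 -0.93624327 -0.62773816] 0.0
the job is handed in; nothing more can be done
None
```

I handed the job in at about 19 s: the tall mould stands about 2 mm from the ring's centre, and the tile lies on the aluminium plate about 3 mm off its centre. Both are released and the arm is clear; I saw no verdict from the judging.

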